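Hook the stuck cabinet key out of the key-return box

ROBOT

A 6-joint arm with a two-finger parallel gripper is mounted at the origin on the work surface. World frame = base frame: x ahead of the robot, y to its left, z up, the work surface at z = 0. Lengths are in m, angles in rad, forces in N, time in s.
With the tool pointing down it reaches from about 0.225 to 0.875 m from the base axis. Payload 3.4 kg.
Tool frame: the origin (TCP) lies midway between the tips of the shut fingers; the grasp point (between the pads) lies 19 mm behind it; z points along the fingers, y is the line along which they close (so a half turn about z gives the same grasp; the last joint's range is limited). The gripper opens to 85 mm and grips with 20 to 120 N. Pads are 22 mm wide; open, the fingers measure 114 mm over their backs; the gripper's body (76 mm by 85 mm) begins 54 mm behind the grasp point. The pads swing forward as they close: fully open they stand 13 mm farther back than shut.
Start: joints at [1.095, 0.276, 1.505, -0, 1.361, -0.121], TCP at [0.2, 0.539, 0.231] pointing down, gripper open.
Joint ranges: [-2.89, 2.89], [-0.75, 2.08], [0.22, 2.7], [-1.18, 4.32], [0.11, 2.71], [-2.7, 2.7]. Speed limits (rad/s): [2.57, 2.57, 3.14, 3.14, 3.14, 3.14].

INTERFACE

Orientations are given as a rotation vector (axis times angle).
In Python, from station import bot gives the robot as it stands. The module is installed in compiled form; this text tells all that it offers.
- The arm moves only by the tool servo_tool, never from a script. Its arguments are lists of equal length, an entry for each row: "dr": the turn, a rotation vector about the tool's x, y, z in degrees, a list of three; "offset": the shift along the tool's x, y, z in mm, a list of three; "jaw": the gripper's target within -1 to 1 (fully open at 1, half-way at 0, shut at -1). A call has 1 to 20 rows; each row is the pose to reach, as a shift and turn from the pose commanded when the call began, along the tool's axes at that moment; what a row does not reach only later rows make up. A row lasts 1/8 s, in which the tool goes at most 62.5 mm and 10.7 degrees, less where a joint would pass 70% of its speed; a pose out of reach is approached as far as the arm can. A call with a gripper value outside its range is refused whole. The fingers move at their own pace and stop on an object; the grip force is fixed at half the most. Time passes only in rows, so rows that repeat a pose let the fingers close. It gives the time, the measured TCP pose, the force and the opening at its end, in the units of the state.
- bot.get_obs(): the state, without advancing time (a new reading comes with each control period).
- bot.grab_frame(name): name is "scene" or "top"; returns the picture (480x640x3 uint8, red, green, blue); there is no depth.
- bot.get_calibration(name): a dict with "intrinsics" (3x3 intrinsics, pixels), "distortion" ([k1, k2, p1, p2, k3] as OpenCV has them; the pictures are not rectified), "position" and "orientation" of the camera in the world. Camera axes: x right, y up, looking along -z (the intrinsics and any distortion apply to the point x, -y, -z); pixel columns grow to the right and rows downward; lengths in m; the calibration is good to about 2 mm. A picture is of the moment at which its call begins. get_calibration takes no time and is no camera call.
- bot.finish_job(): hands the job in, once; it reports no verdict.
The state is a dict: "clock": time; "joints": joint angles; "joint_vel": joint speeds; "effort": joint torques, N m; "position": TCP position; "tcp_rot": TCP orientation; "contact_force": force on the tool from outside, world axes, zero at the start; "wrist_torque": the same for the moment, N m; "width": finger opening in m.
Only numpy, scipy, OpenCV 4.12 (cv2) and the standard library are available. Lean on these libraries where they do the work, as an engineer would, in place of code of your own. Each camera call takes 0.05 s, during which the arm holds its last target. There are 200 camera calls.

TASK

The medicine-cabinet key (the one with a toothed stem) has slid back into its lane of the key-return box and is pinched there by a side spring. Take the standing hooked pick, reach in under the clear roof, drop the hook into the key's eye and gently draw the key out until all of it lies flat in the open tray in front of the mouth, without forcing the box or the key and without touching the key with the gripper. Leave the plain tag in the other lane and everything else as it is, and stand the pick back upright on its foot on the counter, clear of the box.

Things in the scene. Friction and masses are not known exactly. Their poses are not given: they have to be found in the camera images.
- keybox: fixed grey key-return box, 166 x 86 mm, 72 mm high: two parallel lanes under a clear roof, open tray in front. Origin: on the counter below the middle of the mouth (front edge of the roof); x runs into the lanes, y left when looking in, z up. Lanes and tray share one flat floor 34 mm above the counter. A pick pressing on it with over 15 N damages it
- mouth (a point): middle of the mouth at floor height: box origin raised by 34 mm, same axes. From here the lanes reach 94 mm inwards; each is 28 mm wide (left: y 3 to 31 mm, right: y -31 to -3 mm) and 34 mm high under a 4 mm clear roof; a 6 mm wall parts them
- tray_middle (a point): middle of the open tray, on its floor, 33 mm in front of the mouth, same axes as the box. The tray is 66 mm long and 78 mm wide inside; side rims 8 mm above its floor, front edge open (no rim)
- spring_left (a point): spring bar in the outer wall of the left lane (the right lane has its mirror image): 8 mm high, 25 to 61 mm inside the mouth; presses the part against the middle wall with about 5 N, so that drawing it takes roughly 4 to 9 N until the bow has left the bar, and little afterwards
- key: flat steel key, 5 mm thick, in either lane, along it, against the middle wall (y 14 or -14 mm in the box), bow towards the mouth. Origin: underside, below the eye's centre; x along the stem, z up. Bow x -11 to 13 mm, 22 mm wide; 8 mm stem with two teeth, to x = 37 mm. Eye: through hole 10 mm (x) by 12 mm (y), at first 30 to 46 mm inside the mouth. Over 15 N from the pick damages it
- key_eye (a point): centre of the key's eye, at the top face of the key (5 mm above its underside)
- tag: plain steel tag in the other lane: same bow and eye (origin below the eye's centre) but a rectangle 34 mm long with no stem; must stay where it is
- pick: hooked pick, 0.32 kg, standing. Origin: on the counter below the handle's axis; x along the blade, z up. Foot 50 x 44 x 12 mm (x -30 to 20); upright handle 26 (x) by 14 mm (y), up to z = 105. Blade 6 x 6 mm, nominally z = 27 to 33, to x = 143 mm; hook at its end 5 (x) by 6 mm (y), 11 mm down from the blade, tip nominally at x = 140.5, z = 16 mm
- blade_pivot (a point): stiff pivot of the blade at the handle's front, 13 mm ahead of the pick's origin, 30 mm up. The blade was left tilted, by up to 0.085 rad down or 0.065 rad up, so the tip is anywhere from 5 to 24 mm above the foot's underside: feel for it, e.g. by lowering it onto the tray floor. It keeps its tilt unless the tip is pressed with over about 18 N
- pick_grip (a point): place to hold the pick: on the handle's axis, 80 mm above the underside of the foot; pinch its 14 mm thickness (along y), firmly
- pill_bottle: amber jar with a white cap, 42 mm across, 75 mm high; a bystander, origin at the centre of its underside; leave it alone
- cup_stack: stack of nested paper cups, 46 mm across, 68 mm high; a bystander, origin at the centre of its underside; leave it alone
- carton: white carton 55 x 90 x 70 mm high; a bystander, origin at the centre of its underside; leave it alone
- tape_dispenser: black tape dispenser, 100 x 35 mm, 66 mm high; a bystander, origin at the centre of its underside; leave it alone
- dose_cup: small empty white cup, 34 mm across, 32 mm high; a bystander, origin at the centre of its underside; leave it alone
- stapler: black stapler, 130 x 36 mm, 50 mm high; a bystander, origin at the centre of its underside; leave it alone
Mind the look-alikes: they are no part of the job. Leave any pink look-alike of the pick alone. Several things have the shape of the keybox; the one meant has the colours described above.

How it is judged:
By the outcome, as a careful person would: the job done as asked, in the order asked, and still so for the second after the job is handed in, with the robot touching nothing.
It also fails if it takes over 67 s, if anything falls off the work surface, if the arm or the gripper's body presses on something with over 40 N, if the wrist force passes 120 N, or if a joint passes its speed limit or range.

## Working session

There is one attempt and no reset: what is moved stays moved. The work goes in short steps, Python scripts to look and compute and a tool call to move; the robot and the scene stay as the last step left them, time stands still between calls to the robot, and variables do not carry over. Pictures are saved under pics/ and viewed, on a budget of 10 in all, crops included, one or two more only if the job needs it, and the job is handed in when it is done.

Besides the shell and the picture viewer there is one more tool, called after ">>>" as name(argument=value, ...) on one line, values as JSON. servo_tool: Moves the arm, as the interface text tells. Its arguments: {"type":"object","properties":{"dr":{"type":"array"},"offset":{"type":"array"},"jaw":{"type":"array"}},"required":["dr","offset","jaw"]}

```bash
mkdir -p pics; python3 - <<'E'
from station import bot
import cv2
for n in("scene","top"):
    cv2.imwrite(f"pics/{n}0.png",bot.grab_frame(n)[:,:,::-1]); c=bot.get_calibration(n); print(n,c)
print(bot.get_obs())
E
```

```text
scene {'intrinsics': array([[502.17709849,   0.        , 322.56521618],
       [  0.        , 502.17709849, 244.2642901 ],
       [  0.        ,   0.        ,   1.        ]]), 'distortion': array([-0.04296187,  0.        ,  0.        ,  0.        ,  0.        ]), 'position': array([ 1.18983862, -0.75493834,  0.75001519]), 'orientation': array([0.9357548 , 0.35743151, 0.64215762])}
top {'intrinsics': array([[459.89958007,   0.        , 319.55452564],
       [  0.        , 459.89958007, 240.99559523],
       [  0.        ,   0.        ,   1.        ]]), 'distortion': array([-0.09784469,  0.        ,  0.        ,  0.        ,  0.        ]), 'position': array([0.31192838, 0.01222959, 1.26033084]), 'orientation': array([ 0.12685487, -0.1715471 , -1.55878089])}
{'clock': 0.1, 'joints': array([ 1.09503805e+00,  2.76494267e-01,  1.50597263e+00,  1.58977906e-05,
        1.36073710e+00, -1.20993321e-01]), 'joint_vel': array([-1.72575052e-03, -2.00700295e-03, -3.55638405e-03,  5.25284332e-04,
        7.08648068e-04, -6.06910692e-05]), 'effort': array([ 2.21013390e-03, -4.17700052e+01, -2.46405762e+01, -1.62996639e-04,
        5.80818829e-03,  4.23008589e-05]), 'position': array([0.19951733, 0.53877494, 0.23056112]), 'tcp_rot': array([-5.54264517e-01, -3.09181501e+00,  2.41169252e-03]), 'contact_force': array([-0.64551552, -0.22364153,  0.15776754]), 'wrist_torque': array([-0.00900876, -0.01187514, -0.04725707]), 'width': 0.0856351978684021}
```

View pics/scene0.png

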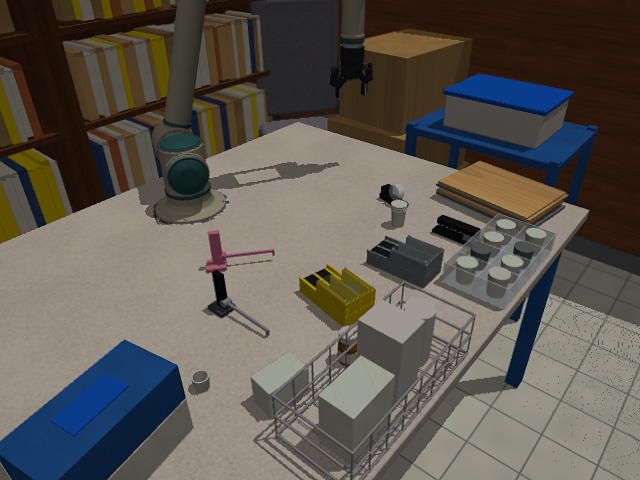

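View pics/top0.png

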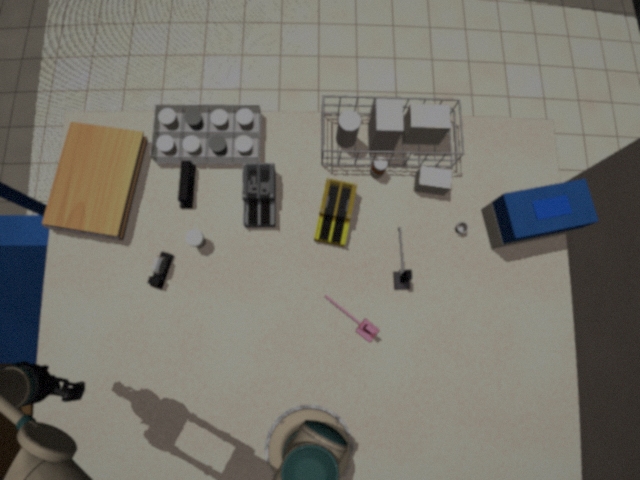

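Two picks: black handle with grey blade (scene 220,300; top 402,280) and pink one (scene 215,250; top 367,330), so the black one is meant. Two boxes: grey (scene 405,258; top 260,195) and yellow (scene 338,290; top 335,212), so the grey one is meant. I'll check both choices in one close crop.

```bash
cat > h.py <<'E'
import numpy as np, cv2
from scipy.spatial.transform import Rotation as R
from station import bot
def crop(img,x,y,w,h,s):
    return cv2.resize(img[y:y+h,x:x+w],None,fx=s,fy=s,interpolation=cv2.INTER_CUBIC)
def ray(n,u,v):
    c=bot.get_calibration(n)
    p=cv2.undistortPoints(np.array([[[u,v]]],float),c["intrinsics"],c["distortion"])[0,0]
    return c["position"],R.from_rotvec(c["orientation"]).apply([p[0],-p[1],-1])
def atz(n,u,v,z):
    o,d=ray(n,u,v); return o+d*(z-o[2])/d[2]
def tri(a,b):
    (o1,d1),(o2,d2)=ray("scene",*a),ray("top",*b)
    A=np.c_[d1,-d2]; t=np.linalg.lstsq(A,o2-o1,rcond=None)[0]
    p,q=o1+t[0]*d1,o2+t[1]*d2; return (p+q)/2,np.linalg.norm(p-q)
def proj(n,P):
    c=bot.get_calibration(n); q=R.from_rotvec(c["orientation"]).inv().apply(np.atleast_2d(P)-c["position"])*[1,-1,-1]
    return cv2.projectPoints(q.reshape(-1,1,3),np.zeros(3),np.zeros(3),c["intrinsics"],c["distortion"])[0][:,0]
E
python3 - <<'E'
from h import *
s=cv2.imread("pics/scene0.png");t=cv2.imread("pics/top0.png")
a=np.hstack([crop(s,355,220,100,75,4),crop(s,195,225,100,75,4)])
s2=crop(s,195,265,100,75,4)
a=np.hstack([crop(s,355,220,100,75,4),s2])
b=np.hstack([crop(t,210,155,100,75,4),crop(t,360,220,100,75,4)])
o=np.vstack([a,b]); o=cv2.convertScaleAbs(255*(o/255.)**.6)
cv2.imwrite("pics/c1.png",o)
E
```

```text
(no output)
```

View pics/c1.png

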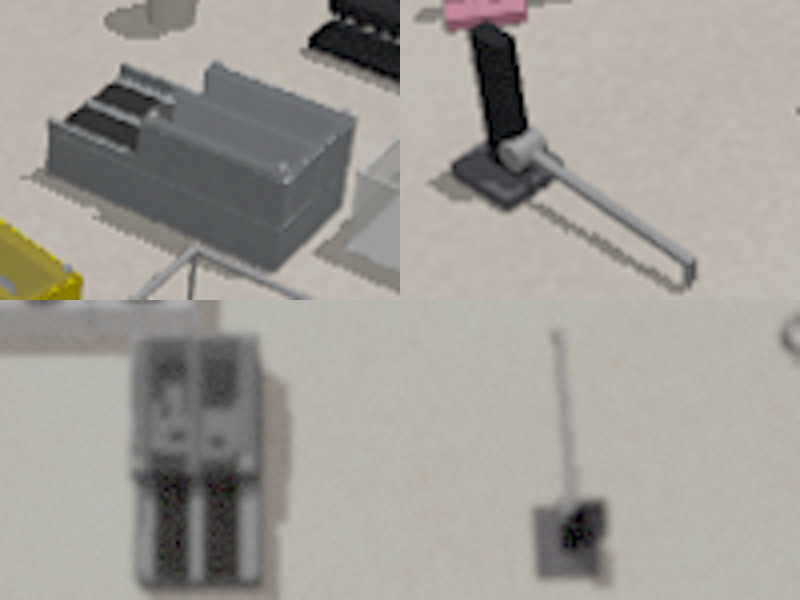

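The crop confirms both choices: the grey box has its mouth towards the robot and the black pick's blade points roughly +x. The toothed key is in the left lane (eye at about top 254.5,188.7) and the plain tag in the right. Next I fit the poses.

```bash
cat >> h.py <<'E'
from scipy.optimize import least_squares
def px(p,off,s=4): return [(p[0]+.5)/s-.5+off[0],(p[1]+.5)/s-.5+off[1]]
def place(q,P):
    P=np.array(P,float)/1000; c,s=np.cos(q[2]),np.sin(q[2])
    return np.c_[q[0]+c*P[:,0]-s*P[:,1],q[1]+s*P[:,0]+c*P[:,1],P[:,2]]
def fit(obs,q0,dz=False):
    # obs: list (view,model point mm,pixel)
    def f(q):
        r=[]
        for n in("scene","top"):
            o=[(p,u) for v,p,u in obs if v==n]
            if o:
                W=place(q,[p for p,_ in o]); 
                if dz: W[:,2]+=q[3]
                r.append((proj(n,W)-np.array([u for _,u in o])).ravel())
        return np.concatenate(r)
    s=least_squares(f,q0,loss="soft_l1"); return s.x,f(s.x).reshape(-1,2)
E
cat > m1.py <<'E'
from h import *
np.set_printoptions(precision=4,suppress=True)
S=(355,220);T=(210,155)
box=[("scene",p,px(u,S)) for p,u in [((-66,-43,42),(48,121)),((-66,43,42),(122,66)),((100,-43,72),(280,172)),((100,43,72),(355,117)),((100,-43,0),(272,270)),((-66,-43,0),(50,173)),((0,43,72),(210,64))]]
box+=[("top",p,px((u[0],u[1]-300),T)) for p,u in [((-66,43,42),(137,585)),((-66,-43,42),(261,585)),((100,43,72),(135,337)),((100,-43,72),(258,336)),((0,43,72),(135,470)),((0,-43,72),(263,468))]]
q,r=fit(box,[.5,.15,0]); print("box",q);print(r.round(1).tolist())
q4,r=fit(box,[.5,.15,0,0],True); print("box w dz",q4)
for e in [(178,435),(217,440)]:
    P=atz("top",*px((e[0],e[1]-300),T),.039); d=P[:2]-q[:2]; c,s=np.cos(q[2]),np.sin(q[2]); print("eye",P,"box mm",1000*np.array([c*d[0]+s*d[1],-s*d[0]+c*d[1]]))
S=(195,265);T=(360,220)
pk=[("scene",p,px(u,S)) for p,u in [((-30,-22,12),(53,165)),((20,-22,12),(108,200)),((20,-22,0),(108,210)),((20,22,12),(160,172))]]
pk+=[("top",p,px(u,T)) for p,u in [((-30,22,12),(137,278)),((-30,-22,12),(205,272)),((20,22,12),(135,207)),((20,-22,12),(205,200)),((143,0,33),(157,31))]]
q,r=fit(pk,[.4,-.15,.1]); print("pick",q);print(r.round(1).tolist())
print("pick w dz",fit(pk,[.4,-.15,.1,0],True)[0])
print("tip tri",tri(px((290,278),S),px((157,33),T)))
W=place(q,[(13,7,105),(13,-7,105),(-13,-7,105),(-13,7,105)]);print(proj("scene",W).tolist(),proj("top",W).tolist())
E
python3 m1.py
```

```text
box [0.6568 0.1423 0.0208]
[[-0.9, -0.5], [-0.4, -1.4], [0.8, 1.2], [-0.1, -1.6], [-0.3, 1.2], [-2.0, 0.1], [0.3, -2.2], [-0.2, -1.3], [0.5, -1.6], [-0.1, -1.1], [0.7, -1.2], [-0.8, 0.9], [-0.7, 1.1]]
box w dz [ 0.6566  0.1432  0.0186 -0.0027]
eye [0.6936 0.1593 0.039 ] box mm [37.1198 16.2325]
eye [0.6903 0.1322 0.039 ] box mm [ 33.223  -10.7453]
pick [ 0.4515 -0.2511  0.0619]
[[-1.6, -0.5], [0.1, -0.4], [0.7, 1.1], [1.3, -3.9], [1.5, 0.1], [0.4, 0.6], [0.5, -0.3], [-1.3, 0.6], [0.4, -1.9]]
pick w dz [ 0.4511 -0.2507  0.055  -0.0022]
tip tri (array([ 0.5922, -0.2472,  0.0076]), np.float64(0.0026165728038975225))
[[223.8840551693685, 272.9123175366784], [219.09046309000493, 276.11362532466586], [210.73225033124916, 271.7885714009685], [215.53508035489315, 268.66290214684955]] [[406.7019736716475, 268.91601108325176], [412.08759493272214, 268.60928687504804], [413.0270587449088, 278.72621798400706], [407.62217000193266, 279.04353462596464]]
```

```bash
cat >> h.py <<'E'
def goto(p,yaw,flip=0):
    """offset(mm)/dr(deg) in tool axes to TCP p, tool z down, tool x at world yaw"""
    o=bot.get_obs(); A=R.from_rotvec(o["tcp_rot"]); x=np.array([np.cos(yaw+flip),np.sin(yaw+flip),0]); z=np.array([0,0,-1.])
    B=R.from_matrix(np.c_[x,np.cross(z,x),z])
    print("clock",o["clock"],"pos",o["position"].round(4),"width",o["width"],"F",o["contact_force"].round(2))
    print("toolx",A.apply([1,0,0]).round(3),"offset",(A.inv().apply(np.array(p)-o["position"])*1000).round(1),"dr",np.degrees((A.inv()*B).as_rotvec()).round(2),"j6",o["joints"][5])
E
python3 -c "
from h import *
goto((.4515,-.251,.17),.06);goto((.4515,-.251,.17),.06,np.pi)"
```

```text
clock 0.1 pos [0.1995 0.5388 0.2306] width 0.0856351978684021 F [-0.65 -0.22  0.16]
toolx [-0.938  0.347  0.   ] offset [-510.7 -653.    61.5] dr [-4.0000e-02  1.2000e-01  1.5624e+02] j6 -0.12099332085657451
clock 0.1 pos [0.1995 0.5388 0.2306] width 0.0856351978684021 F [-0.65 -0.22  0.16]
toolx [-0.938  0.347  0.   ] offset [-510.7 -653.    61.5] dr [ -0.09  -0.03 -23.76] j6 -0.12099332085657451
```

>>> servo_tool(dr=[[0,0,-1],[0,0,-3],[0,0,-5],[0,0,-7],[0,0,-9],[0,0,-11],[0,0,-13],[0,0,-15],[0,0,-17],[0,0,-19],[0,0,-21],[0,0,-22.5],[0,0,-23.8],[0,0,-23.8],[0,0,-23.8],[0,0,-23.8],[0,0,-23.8],[0,0,-23.8]], offset=[[-20,-26,0],[-56,-72,0],[-92,-118,0],[-128,-164,0],[-164,-210,0],[-200,-256,0],[-236,-302,0],[-272,-348,0],[-308,-394,0],[-344,-440,0],[-380,-486,0],[-416,-532,0],[-452,-578,0],[-485,-620,20],[-505,-645,45],[-510.7,-653,61],[-510.7,-653,61],[-510.7,-653,61]], jaw=[1,1,1,1,1,1,1,1,1,1,1,1,1,1,1,1,0.2,0.2])

```text
clock: 2.35
position: [0.4517, -0.2493, 0.1709]
tcp_rot: [-0.097, 3.14, 0.001]
contact_force: [0.2, 0.0, -0.4]
width: 0.0525
```

```bash
python3 - <<'E'
from h import *
goto((.4515,-.251,.061),.06,np.pi)
s=bot.grab_frame("scene")[:,:,::-1];t=bot.grab_frame("top")[:,:,::-1]
o=np.hstack([crop(s,170,225,100,150,4),crop(t,350,190,100,150,4)])
cv2.imwrite("pics/c2.png",cv2.convertScaleAbs(255*(o/255.)**.6))
E
```

```text
clock 2.35 pos [ 0.4517 -0.2493  0.1709] width 0.052509268749617234 F [ 0.23  0.   -0.45]
toolx [-0.998 -0.062 -0.   ] offset [  0.4  -1.7 109.9] dr [0.02 0.02 0.09] j6 -2.272210159409882
```

View pics/c2.png

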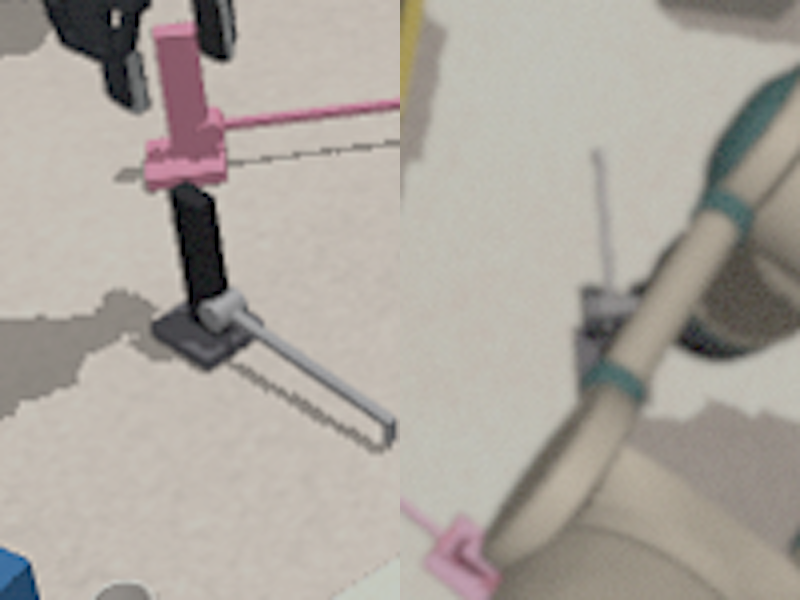

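The view shows the fingers over the black handle (handle top at about scene 218,273). The view matches the fit to within 2 mm, so I descend and grip.

>>> servo_tool(dr=[[0,0,0],[0,0,0],[0,0,0],[0,0,0],[0,0,0],[0,0,0],[0,0,0],[0,0,0],[0,0,0],[0,0,0],[0,0,0],[0,0,0],[0,0,0],[0,0,0],[0,0,0]], offset=[[0,0,15],[0,0,40],[0,0,65],[0,0,90],[0,0,105],[0,0,110],[0,0,110],[0,0,110],[0,0,110],[0,0,110],[0,0,110],[0,0,110],[0,0,110],[0,0,110],[0,0,110]], jaw=[0.2,0.2,0.2,0.2,0.2,0.2,0.2,-0.2,-0.4,-0.6,-0.8,-1,-1,-1,-1])

```text
clock: 4.32
position: [0.4521, -0.2508, 0.0607]
tcp_rot: [-0.095, 3.139, -0.001]
contact_force: [0.5, -0.4, 4.9]
width: 0.0135
```

>>> servo_tool(dr=[[0,0,0],[0,0,0],[0,0,0],[0,0,0],[0,0,0],[0,0,0.3],[0,0,0.6],[0,0,0.9],[0,0,1.2],[0,0,1.5],[0,0,1.8],[0,0,2.1],[0,0,2.3],[0,0,2.3],[0,0,2.3],[0,0,2.3],[0,0,2.3]], offset=[[0,0,-10],[0,0,-35],[0,0,-65],[0,0,-95],[0,0,-115],[-3,20,-115],[-9,60,-115],[-16,110,-115],[-23,160,-115],[-31,210,-115],[-38,260,-115],[-45,310,-115],[-52,355,-115],[-57,385,-115],[-59,403,-115],[-59,403,-115],[-59,403,-115]], jaw=[-1,-1,-1,-1,-1,-1,-1,-1,-1,-1,-1,-1,-1,-1,-1,-1,-1])

```text
clock: 6.45
position: [0.4859, 0.1543, 0.1751]
tcp_rot: [0.031, -3.141, 0.002]
contact_force: [0.3, 0.5, -3.4]
width: 0.0135
```

```bash
python3 - <<'E'
from h import *
goto((.486,.155,.110),.02,np.pi)
s=np.mean([bot.grab_frame("scene")[:,:,::-1].astype(float) for _ in range(4)],0);t=np.mean([bot.grab_frame("top")[:,:,::-1].astype(float) for _ in range(4)],0)
f=lambda a:np.uint8(255*(a/255.)**.6)
cv2.imwrite("pics/c3.png",np.hstack([crop(f(s),350,190,100,150,4),crop(f(t),210,140,100,150,4)]))
E
```

```text
clock 6.45 pos [0.4859 0.1543 0.1751] width 0.013517534874414271 F [ 0.27  0.53 -3.42]
toolx [-1.    -0.02   0.001] offset [-0.2  0.8 65.1] dr [-0.06 -0.05  0.  ] j6 -1.4189887412223487
```

View pics/c3.png

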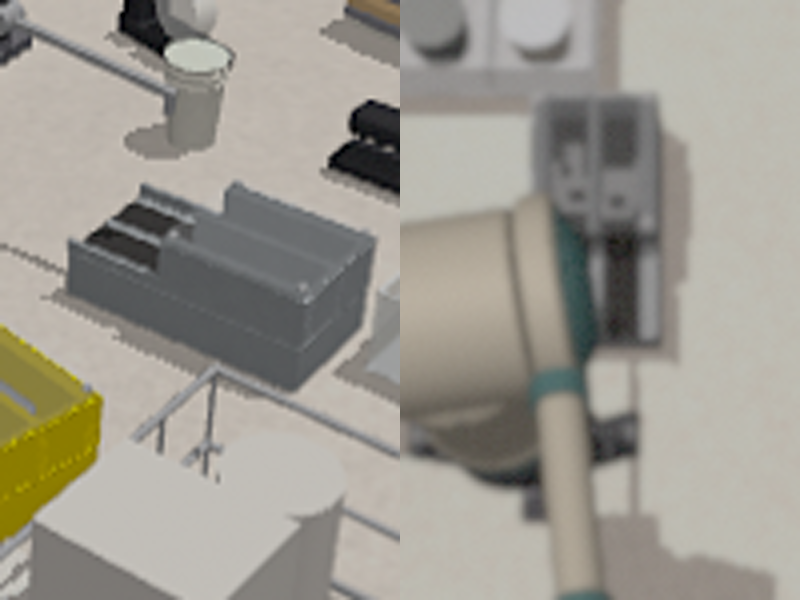

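The hook tip shows over the dose cup at about scene (392,218), and the key and tag eyes at top (253.6,188.6) and (264.1,190.6). The arm hides the hook from the top camera, so I compare it with the prediction in the scene view.

```bash
cat > m2.py <<'E'
from h import *
np.set_printoptions(precision=4,suppress=True)
S=(350,190);T=(210,140)
sc=[("scene",p,px(u,S)) for p,u in [((-66,-43,42),(68,240)),((-66,43,42),(143,186)),((100,-43,72),(300,299)),((100,43,72),(374,237)),((100,-43,0),(294,389)),((-66,-43,0),(70,294)),((0,43,72),(232,184))]]
tp=[("top",p,px((u[0]-400,u[1]),T)) for p,u in [((-66,-43,42),(660,346)),((100,43,72),(535,96)),((100,-43,72),(658,95)),((0,-43,72),(661,232)),((37,14,39),(575,195)),((37,-14,39),(617,200))]]
for o in (sc,tp,sc+tp):
    q,r=fit(o,[.65,.145,0]); print(q,r.round(1).tolist())
W=np.array([[.6265,.157,.130],[.6265,.157,.138],[.6265,.157,.122],[.629,.157,.147]]);print("pred tip",proj("scene",W),"obs",px((170,113),S),px((176,95),S))
for n in ("scene","top"):
  for q in ([.6568,.1423,.0208],[.6568,.1448,.0208]): print(n,((proj(n,place(q,[(-66,-43,0),(-66,-43,42),(0,-43,72),(100,-43,72),(100,-43,0),(100,43,72),(0,43,72),(-66,43,42)]))-np.array(S if n=="scene" else T))*4+1.5+(0 if n=="scene" else np.array([400,0]))).round().tolist())
E
python3 m2.py
python3 - <<'E'
import cv2,sys;sys.path.insert(0,'.')
from h import *
s=np.mean([bot.grab_frame("scene")[:,:,::-1].astype(float) for _ in range(6)],0)
t=np.mean([bot.grab_frame("top")[:,:,::-1].astype(float) for _ in range(6)],0)
f=lambda a:np.uint8(255*(a/255.)**.6)
cv2.imwrite("pics/c4.png",np.hstack([crop(f(s),350,195,50,75,8),crop(f(t),230,158,50,75,8)]))
E
```

```text
[0.6593 0.1408 0.008 ] [[-0.5, 0.1], [0.2, -0.9], [0.8, 0.3], [0.7, -0.6], [-0.8, 2.4], [-1.6, 0.2], [0.5, -1.5]]
[0.6545 0.1442 0.0161] [[-0.1, -1.0], [-0.6, -0.1], [0.2, -0.1], [-0.9, 1.0], [0.9, 0.8], [0.5, -0.5]]
[0.6565 0.1438 0.0143] [[-0.7, -0.7], [-0.2, -1.7], [0.7, -0.8], [0.3, -1.7], [-0.9, 1.2], [-1.8, -0.6], [0.2, -2.4], [0.1, -1.7], [-0.4, -0.9], [0.4, -0.8], [-0.7, 0.3], [1.1, 0.1], [0.7, -1.2]]
pred tip [[392.8419 214.111 ]
 [393.0549 211.2651]
 [392.6303 216.9366]
 [394.1601 208.3633]] obs [392.125, 217.875] [393.625, 213.375]
scene [[62.0, 293.0], [64.0, 239.0], [156.0, 236.0], [303.0, 297.0], [291.0, 395.0], [375.0, 231.0], [231.0, 175.0], [140.0, 181.0]]
scene [[64.0, 292.0], [67.0, 237.0], [158.0, 234.0], [305.0, 295.0], [293.0, 393.0], [377.0, 229.0], [233.0, 174.0], [143.0, 179.0]]
top [[667.0, 352.0], [663.0, 339.0], [660.0, 232.0], [661.0, 91.0], [668.0, 127.0], [535.0, 93.0], [532.0, 234.0], [536.0, 340.0]]
top [[663.0, 352.0], [659.0, 339.0], [657.0, 232.0], [657.0, 91.0], [664.0, 127.0], [531.0, 93.0], [528.0, 234.0], [533.0, 340.0]]
```

View pics/c4.png

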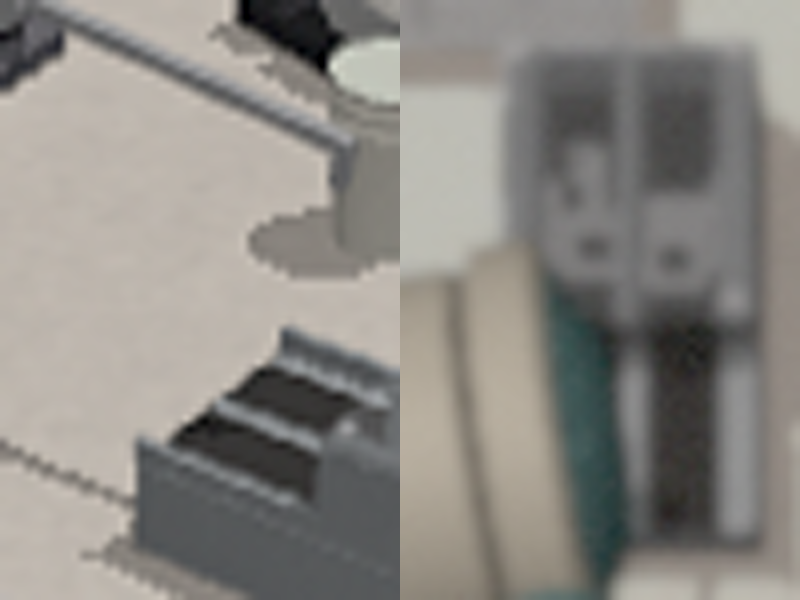

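>>> servo_tool(dr=[[0,0,0],[0,0,0],[0,0,0],[0,0,0],[0,0,0],[0,0,0],[0,0,0],[0,0,0]], offset=[[0,0.8,15],[0,0.8,40],[0,0.8,60],[0,0.8,70],[0,0.8,77],[0,0.8,80],[0,0.8,80],[0,0.8,80]], jaw=[-1,-1,-1,-1,-1,-1,-1,-1])

```text
clock: 8.45
position: [0.4868, 0.1562, 0.0959]
tcp_rot: [-0.032, 3.14, 0.0]
contact_force: [0.6, -0.8, -2.5]
width: 0.0132
```

>>> servo_tool(dr=[[0,0,0],[0,0,0],[0,0,0]], offset=[[0,0,1],[0,0,2],[0,0,2]], jaw=[-1,-1,-1])

```text
clock: 8.82
position: [0.4862, 0.1561, 0.0933]
tcp_rot: [0.032, -3.141, -0.0]
contact_force: [-0.3, 0.4, -3.2]
width: 0.0134
```

>>> servo_tool(dr=[[0,0,0],[0,0,0],[0,0,0]], offset=[[0,0,1],[0,0,2],[0,0,2]], jaw=[-1,-1,-1])

```text
clock: 9.2
position: [0.4862, 0.1561, 0.0912]
tcp_rot: [0.032, -3.141, -0.0]
contact_force: [0.4, -0.0, -3.5]
width: 0.0132
```

>>> servo_tool(dr=[[0,0,0],[0,0,0],[0,0,0]], offset=[[0,0,0.8],[0,0,1.5],[0,0,1.5]], jaw=[-1,-1,-1])

```text
clock: 9.57
position: [0.4863, 0.1561, 0.0897]
tcp_rot: [0.032, -3.141, -0.0]
contact_force: [0.3, 0.2, -4.0]
width: 0.0133
```

>>> servo_tool(dr=[[0,0,0],[0,0,0],[0,0,0]], offset=[[0,0,0.5],[0,0,1],[0,0,1]], jaw=[-1,-1,-1])

```text
clock: 9.95
position: [0.4863, 0.1561, 0.089]
tcp_rot: [-0.032, 3.141, 0.0]
contact_force: [-1.0, 0.1, -0.3]
width: 0.0134
```

>>> servo_tool(dr=[[0,0,0],[0,0,0],[0,0,0]], offset=[[0,0,0.5],[0,0,1],[0,0,1]], jaw=[-1,-1,-1])

```text
clock: 10.32
position: [0.4863, 0.1562, 0.0881]
tcp_rot: [-0.032, 3.141, 0.0]
contact_force: [-2.5, 0.6, 2.3]
width: 0.0133
```

Floor felt at TCP z ≈ 0.0893, about 3 N/mm. The tip therefore sits 5.5 to 6 mm above the foot level, tilted about 0.08 down and within the stated range. I raise it 8 mm clear and go into the left lane.

>>> servo_tool(dr=[[0,0,0],[0,0,0],[0,0,0],[0,0,0],[0,0,0],[0,0,0],[0,0,0],[0,0,0],[0,0,0],[0,0,0]], offset=[[0,0,-5],[0,0,-9],[0,0,-9],[-8,0,-9],[-20,0,-9],[-32,0,-9],[-44,0,-9],[-54,0,-9],[-56,0,-9],[-56,0,-9]], jaw=[-1,-1,-1,-1,-1,-1,-1,-1,-1,-1])

```text
clock: 11.58
position: [0.542, 0.1572, 0.0966]
tcp_rot: [0.032, -3.141, -0.0]
contact_force: [-0.4, 0.6, -3.8]
width: 0.0133
```

>>> servo_tool(dr=[[0,0,0],[0,0,0],[0,0,0],[0,0,0]], offset=[[0,-2,0],[0,-4,0],[0,-5,0],[0,-5,0]], jaw=[-1,-1,-1,-1])

```text
clock: 12.08
position: [0.5423, 0.1522, 0.0969]
tcp_rot: [-0.032, 3.141, 0.0]
contact_force: [0.7, -0.4, -2.3]
width: 0.0131
```

>>> servo_tool(dr=[[0,0,0],[0,0,0],[0,0,0]], offset=[[0,-0.7,0],[0,-1.5,0],[0,-1.5,0]], jaw=[-1,-1,-1])

```text
clock: 12.45
position: [0.5424, 0.1507, 0.0968]
tcp_rot: [-0.032, 3.141, 0.0]
contact_force: [0.0, -1.1, -2.4]
width: 0.0133
```

>>> servo_tool(dr=[[0,0,0],[0,0,0],[0,0,0]], offset=[[0,-0.5,0],[0,-1,0],[0,-1,0]], jaw=[-1,-1,-1])

```text
clock: 12.82
position: [0.5424, 0.1497, 0.0968]
tcp_rot: [-0.032, 3.141, 0.0]
contact_force: [0.9, 0.5, -3.3]
width: 0.0133
```

>>> servo_tool(dr=[[0,0,0],[0,0,0],[0,0,0]], offset=[[0,-0.5,0],[0,-1,0],[0,-1,0]], jaw=[-1,-1,-1])

```text
clock: 13.2
position: [0.5425, 0.1487, 0.0968]
tcp_rot: [-0.032, 3.141, 0.0]
contact_force: [-0.0, -0.7, -3.6]
width: 0.0131
```

>>> servo_tool(dr=[[0,0,0],[0,0,0],[0,0,0]], offset=[[0,-0.5,0],[0,-1,0],[0,-1,0]], jaw=[-1,-1,-1])

```text
clock: 13.58
position: [0.5425, 0.1477, 0.0968]
tcp_rot: [-0.032, 3.141, 0.0]
contact_force: [0.1, 0.5, -2.6]
width: 0.0133
```

>>> servo_tool(dr=[[0,0,0],[0,0,0],[0,0,0]], offset=[[0,-0.5,0],[0,-1,0],[0,-1,0]], jaw=[-1,-1,-1])

```text
clock: 13.95
position: [0.5425, 0.147, 0.0968]
tcp_rot: [-0.032, 3.141, 0.001]
contact_force: [-0.0, 1.0, -3.5]
width: 0.0133
```

>>> servo_tool(dr=[[0,0,0],[0,0,0],[0,0,0]], offset=[[0,-0.5,0],[0,-1,0],[0,-1,0]], jaw=[-1,-1,-1])

```text
clock: 14.32
position: [0.5425, 0.1463, 0.0968]
tcp_rot: [-0.032, 3.141, 0.002]
contact_force: [0.1, 3.5, -3.0]
width: 0.0134
```

The middle wall is felt at TCP y ≈ 0.147, so the key's centreline is at y ≈ 0.155. I move over the eye and lower.

>>> servo_tool(dr=[[0,0,0],[0,0,0],[0,0,0],[0,0,0],[0,0,0],[0,0,0]], offset=[[0,5,0],[0,9.3,0],[-5,9.3,0],[-10,9.3,0],[-13,9.3,0],[-13,9.3,0]], jaw=[-1,-1,-1,-1,-1,-1])

```text
clock: 15.08
position: [0.5557, 0.1552, 0.0967]
tcp_rot: [-0.032, 3.141, -0.0]
contact_force: [0.5, 0.1, -3.5]
width: 0.0133
```

>>> servo_tool(dr=[[0,0,0],[0,0,0],[0,0,0],[0,0,0]], offset=[[0,0,1],[0,0,2],[0,0,3],[0,0,3]], jaw=[-1,-1,-1,-1])

```text
clock: 15.58
position: [0.5552, 0.1553, 0.0937]
tcp_rot: [0.032, -3.141, -0.0]
contact_force: [0.3, -0.4, -3.8]
width: 0.0133
```

>>> servo_tool(dr=[[0,0,0],[0,0,0],[0,0,0]], offset=[[0,0,0.6],[0,0,1.2],[0,0,1.2]], jaw=[-1,-1,-1])

```text
clock: 15.95
position: [0.5553, 0.1553, 0.0926]
tcp_rot: [0.032, -3.141, -0.0]
contact_force: [-0.0, -0.0, -2.8]
width: 0.0132
```

>>> servo_tool(dr=[[0,0,0],[0,0,0],[0,0,0]], offset=[[0,0,0.6],[0,0,1.2],[0,0,1.2]], jaw=[-1,-1,-1])

```text
clock: 16.32
position: [0.5553, 0.1553, 0.0914]
tcp_rot: [0.032, -3.141, -0.0]
contact_force: [0.6, -0.2, -2.5]
width: 0.0131
```

No contact 3 mm below the key's top face, so the hook is in the eye. I lower a little more and start drawing.

>>> servo_tool(dr=[[0,0,0],[0,0,0],[0,0,0],[0,0,0],[0,0,0]], offset=[[0,0,0.7],[1,0,0.7],[2,0,0.7],[3,0,0.7],[3,0,0.7]], jaw=[-1,-1,-1,-1,-1])

```text
clock: 16.95
position: [0.5523, 0.1553, 0.0908]
tcp_rot: [-0.032, 3.141, 0.0]
contact_force: [0.4, -0.8, -3.8]
width: 0.0131
```

>>> servo_tool(dr=[[0,0,0],[0,0,0],[0,0,0],[0,0,0]], offset=[[0.7,0,0],[1.4,0,0],[2,0,0],[2,0,0]], jaw=[-1,-1,-1,-1])

```text
clock: 17.45
position: [0.5518, 0.1553, 0.0909]
tcp_rot: [-0.032, 3.138, 0.0]
contact_force: [5.6, -0.1, -5.8]
width: 0.0136
```

>>> servo_tool(dr=[[0,0,0],[0,0,0],[0,0,0],[0,0,0],[0,0,0],[0,0,0]], offset=[[0.8,0,0],[1.6,0,0],[2.4,0,0],[3.2,0,0],[4,0,0],[4,0,0]], jaw=[-1,-1,-1,-1,-1,-1])

```text
clock: 18.2
position: [0.5491, 0.1553, 0.0917]
tcp_rot: [-0.032, 3.135, 0.001]
contact_force: [4.6, -0.2, -3.3]
width: 0.0136
```

The load pitches the arm up about 1.7 mm at the tip, so I add downward compensation and keep drawing.

>>> servo_tool(dr=[[0,0,0],[0,0,0],[0,0,0],[0,0,0],[0,0,0],[0,0,0],[0,0,0]], offset=[[0,0,1],[0,0,1.7],[0.8,0,1.7],[1.6,0,1.7],[2.4,0,1.7],[3.2,0,1.7],[3.2,0,1.7]], jaw=[-1,-1,-1,-1,-1,-1,-1])

```text
clock: 19.08
position: [0.5449, 0.1552, 0.0896]
tcp_rot: [-0.032, 3.137, 0.001]
contact_force: [6.2, 0.4, -3.1]
width: 0.0134
```

>>> servo_tool(dr=[[0,0,0],[0,0,0],[0,0,0],[0,0,0],[0,0,0],[0,0,0],[0,0,0],[0,0,0],[0,0,0],[0,0,0]], offset=[[0.8,0,0],[1.6,0,0],[2.4,0,0],[3.2,0,0],[4,0,0],[4.8,0,0],[5.6,0,0],[6.4,0,0],[7.2,0,0],[8,0,0]], jaw=[-1,-1,-1,-1,-1,-1,-1,-1,-1,-1])

```text
clock: 20.32
position: [0.5371, 0.1551, 0.0896]
tcp_rot: [-0.032, 3.137, 0.001]
contact_force: [6.2, 0.2, -3.0]
width: 0.0134
```

>>> servo_tool(dr=[[0,0,0],[0,0,0],[0,0,0],[0,0,0],[0,0,0],[0,0,0],[0,0,0],[0,0,0],[0,0,0],[0,0,0],[0,0,0],[0,0,0],[0,0,0]], offset=[[0.8,0,0],[1.6,0,0],[2.4,0,0],[3.2,0,0],[4,0,0],[4.8,0,0],[5.6,0,0],[6.4,0,0],[7.2,0,0],[8,0,0],[8.8,0,0],[9.6,0,0],[10.4,0,0]], jaw=[-1,-1,-1,-1,-1,-1,-1,-1,-1,-1,-1,-1,-1])

```text
clock: 21.95
position: [0.5253, 0.1549, 0.0893]
tcp_rot: [-0.032, 3.14, 0.001]
contact_force: [4.5, 1.2, -0.8]
width: 0.0133
```

>>> servo_tool(dr=[[0,0,0],[0,0,0],[0,0,0],[0,0,0],[0,0,0],[0,0,0],[0,0,0],[0,0,0],[0,0,0],[0,0,0]], offset=[[0,0,-1],[1,0,-1],[2,0,-1],[3,0,-1],[4,0,-1],[5,0,-1],[6,0,-1],[7,0,-1],[8,0,-1],[9,0,-1]], jaw=[-1,-1,-1,-1,-1,-1,-1,-1,-1,-1])

```text
clock: 23.2
position: [0.5154, 0.1545, 0.09]
tcp_rot: [0.032, -3.141, 0.0]
contact_force: [3.9, 1.0, -1.7]
width: 0.0133
```

>>> servo_tool(dr=[[0,0,0],[0,0,0],[0,0,0],[0,0,0],[0,0,0],[0,0,0],[0,0,0],[0,0,0],[0,0,0],[0,0,0],[0,0,0],[0,0,0],[0,0,0]], offset=[[1,0,0],[2.5,0,0],[4,0,0],[5.5,0,0],[7,0,0],[8.5,0,0],[10,0,0],[11.5,0,0],[13,0,0],[14.5,0,0],[16,0,0],[18,0,0],[20,0,0]], jaw=[-1,-1,-1,-1,-1,-1,-1,-1,-1,-1,-1,-1,-1])

```text
clock: 24.82
position: [0.4956, 0.1541, 0.09]
tcp_rot: [0.032, -3.141, -0.0]
contact_force: [0.9, -0.6, -3.4]
width: 0.0132
```

```bash
python3 - <<'E'
from h import *
s=np.mean([bot.grab_frame("scene")[:,:,::-1].astype(float) for _ in range(4)],0);t=np.mean([bot.grab_frame("top")[:,:,::-1].astype(float) for _ in range(4)],0)
f=lambda a:np.uint8(255*(a/255.)**.5)
cv2.imwrite("pics/c5.png",np.hstack([crop(f(s),350,220,66,75,6),crop(f(t),225,165,66,75,6)]))
E
```

```text
(no output)
```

View pics/c5.png

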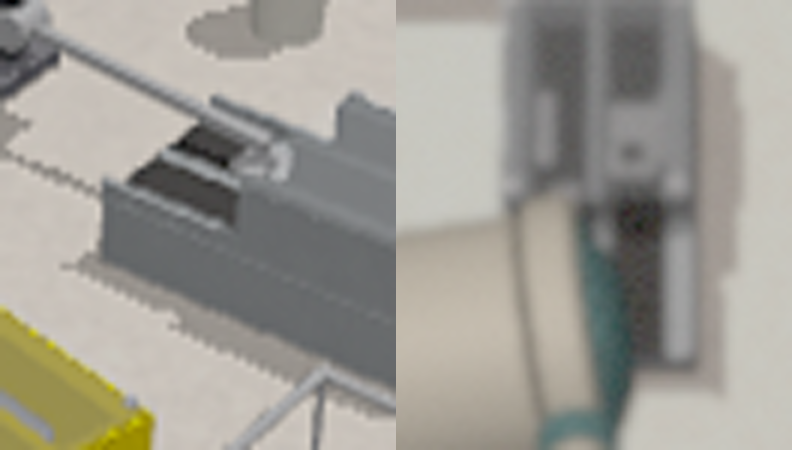

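The key's bow is in the tray at scene (392,246), the left lane shows only its spring, and the tag is untouched. I draw another 27 mm.

>>> servo_tool(dr=[[0,0,0],[0,0,0],[0,0,0],[0,0,0],[0,0,0],[0,0,0],[0,0,0],[0,0,0],[0,0,0],[0,0,0],[0,0,0],[0,0,0],[0,0,0],[0,0,0],[0,0,0],[0,0,0]], offset=[[1,0,0],[3,0,0],[5,0,0],[7,0,0],[9,0,0],[11,0,0],[13,0,0],[15,0,0],[17,0,0],[19,0,0],[21,0,0],[23,0,0],[25,0,0],[26,0,0],[27,0,0],[27,0,0]], jaw=[-1,-1,-1,-1,-1,-1,-1,-1,-1,-1,-1,-1,-1,-1,-1,-1])

```text
clock: 27.22
position: [0.4686, 0.1535, 0.09]
tcp_rot: [0.032, -3.141, -0.0]
contact_force: [0.8, 0.3, -2.7]
width: 0.0134
```

```bash
python3 - <<'E'
from h import *
s=np.mean([bot.grab_frame("scene")[:,:,::-1].astype(float) for _ in range(6)],0)
f=lambda a:np.uint8(255*(a/255.)**.5)
cv2.imwrite("pics/c6.png",crop(f(s),350,215,80,60,10))
E
```

```text
(no output)
```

View pics/c6.png

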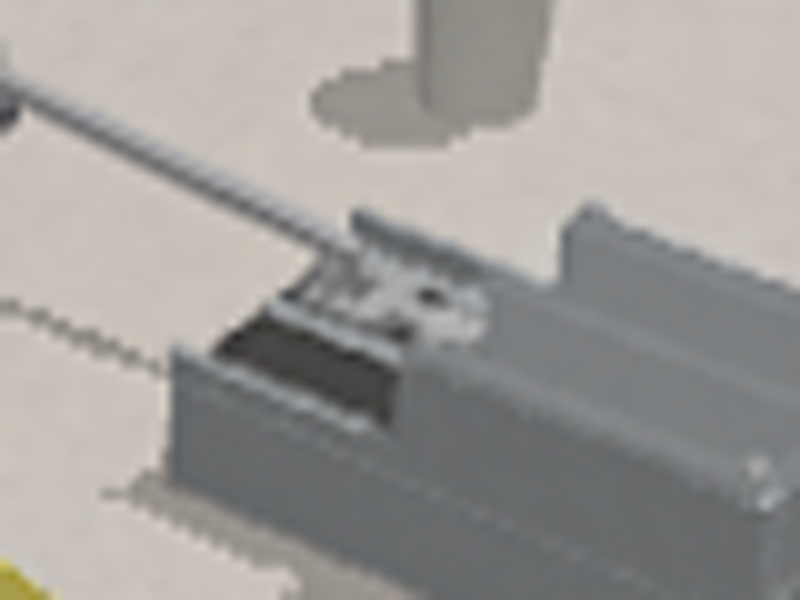

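```bash
python3 - <<'E'
from h import *
q=[.656,.144,.015]
def pr(P): return ((proj("scene",place(q,P))-[350,215])*10+4.5).round().tolist()
for ex in(-46,-38):print(ex,pr([(ex-11,14,39),(ex-11,25,39),(ex-11,3,39),(ex,14,39),(ex+37,10,39),(ex+37,18,39)]))
print("mouth floor",pr([(0,3,34),(0,31,34),(0,43,72),(0,-43,72),(-66,-43,42),(-66,43,42),(-66,3,34),(-66,31,34)]))
E
```

```text
-46 [[320.0, 267.0], [344.0, 249.0], [296.0, 286.0], [356.0, 282.0], [470.0, 339.0], [487.0, 326.0]]
-38 [[346.0, 278.0], [370.0, 259.0], [322.0, 296.0], [382.0, 293.0], [497.0, 351.0], [514.0, 337.0]]
mouth floor [[484.0, 381.0], [544.0, 332.0], [581.0, 186.0], [391.0, 336.0], [163.0, 343.0], [354.0, 198.0], [266.0, 290.0], [327.0, 243.0]]
```

Key extent matches the projection with the eye at x ≈ -46 (whole key from -57 to -9, in front of the mouth). I lift the hook straight out, check that the key stays, then carry the pick back.

>>> servo_tool(dr=[[0,0,0],[0,0,0],[0,0,0],[0,0,0],[0,0,0],[0,0,0],[0,0,0],[0,0,0],[0,0,0],[0,0,0],[0,0,0]], offset=[[-1.5,0,0],[-1.5,0,-2],[-1.5,0,-4],[-1.5,0,-6],[-1.5,0,-8],[-1.5,0,-11],[0,0,-20],[0,0,-40],[0,0,-65],[0,0,-85],[0,0,-85]], jaw=[-1,-1,-1,-1,-1,-1,-1,-1,-1,-1,-1])

```text
clock: 28.9
position: [0.47, 0.1538, 0.1769]
tcp_rot: [-0.032, 3.137, 0.001]
contact_force: [0.0, -0.9, -3.1]
width: 0.0134
```

>>> servo_tool(dr=[[0,0,0],[0,0,-0.3],[0,0,-0.6],[0,0,-0.9],[0,0,-1.2],[0,0,-1.5],[0,0,-1.8],[0,0,-2.1],[0,0,-2.3],[0,0,-2.3],[0,0,-2.3],[0,0,-2.3]], offset=[[1,-18,0],[3.5,-58,0],[6.5,-108,0],[9.5,-158,0],[12.5,-208,0],[15.5,-258,0],[18.5,-308,0],[21.5,-353,0],[23.5,-385,0],[24.6,-404,0],[24.6,-404,0],[24.6,-404,0]], jaw=[-1,-1,-1,-1,-1,-1,-1,-1,-1,-1,-1,-1])

```text
clock: 30.4
position: [0.4519, -0.2496, 0.1745]
tcp_rot: [0.096, -3.139, -0.003]
contact_force: [-0.1, 0.9, -3.7]
width: 0.0132
```

```bash
python3 - <<'E'
from h import *
goto((.4521,-.2508,.0612),.06,np.pi)
s=np.mean([bot.grab_frame("scene")[:,:,::-1].astype(float) for _ in range(4)],0);t=np.mean([bot.grab_frame("top")[:,:,::-1].astype(float) for _ in range(4)],0)
f=lambda a:np.uint8(255*(a/255.)**.5)
cv2.imwrite("pics/c7.png",np.hstack([crop(f(s),350,215,66,75,6),crop(f(t),225,165,66,75,6)]))
E
```

```text
clock 30.4 pos [ 0.4519 -0.2496  0.1745] width 0.013237369192882967 F [-0.13  0.85 -3.67]
toolx [-0.998 -0.061  0.001] offset [ -0.3  -1.4 113.3] dr [ 0.11 -0.06  0.05] j6 -2.272159416977067
```

View pics/c7.png

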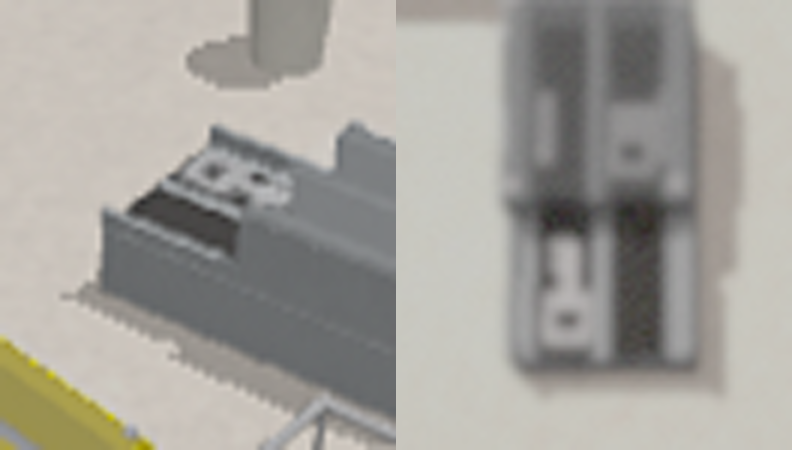

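The whole key lies flat in the tray (top 319,318 in crop: eye; stem end well in front of the mouth) and the tag is unmoved. I set the pick down.

>>> servo_tool(dr=[[0,0,0],[0,0,0],[0,0,0],[0,0,0],[0,0,0],[0,0,0],[0,0,0],[0,0,0]], offset=[[0,0,15],[0,0,45],[0,0,75],[0,0,98],[0,0,108],[0,0,111],[0,0,112],[0,0,112]], jaw=[-1,-1,-1,-1,-1,-1,-1,-1])

```text
clock: 31.8
position: [0.4529, -0.2512, 0.0637]
tcp_rot: [-0.095, 3.139, -0.001]
contact_force: [0.1, 0.6, -2.6]
width: 0.0134
```

>>> servo_tool(dr=[[0,0,0],[0,0,0]], offset=[[0,0,0.6],[0,0,0.6]], jaw=[-1,-1])

```text
clock: 32.05
position: [0.4525, -0.2509, 0.0627]
tcp_rot: [-0.095, 3.14, -0.0]
contact_force: [0.1, 0.1, -1.9]
width: 0.0132
```

>>> servo_tool(dr=[[0,0,0],[0,0,0]], offset=[[0,0,0.6],[0,0,0.6]], jaw=[-1,-1])

```text
clock: 32.3
position: [0.4524, -0.2508, 0.0618]
tcp_rot: [0.095, -3.14, -0.0]
contact_force: [-0.3, -0.4, -3.6]
width: 0.0132
```

>>> servo_tool(dr=[[0,0,0],[0,0,0],[0,0,0]], offset=[[0,0,0.5],[0,0,0.8],[0,0,0.8]], jaw=[-1,-1,-1])

```text
clock: 32.67
position: [0.4524, -0.2508, 0.0609]
tcp_rot: [0.095, -3.14, -0.0]
contact_force: [-0.2, 0.4, -3.3]
width: 0.0131
```

>>> servo_tool(dr=[[0,0,0],[0,0,0],[0,0,0]], offset=[[0,0,0.5],[0,0,0.5],[0,0,0.5]], jaw=[-1,-1,-1])

```text
clock: 33.05
position: [0.4525, -0.2509, 0.0607]
tcp_rot: [-0.095, 3.14, -0.0]
contact_force: [0.3, 0.3, 0.5]
width: 0.0133
```

Foot contact is felt. Release to about 45 mm opening, rise, and look.

>>> servo_tool(dr=[[0,0,0],[0,0,0],[0,0,0],[0,0,0],[0,0,0],[0,0,0],[0,0,0],[0,0,0],[0,0,0],[0,0,0],[0,0,0],[0,0,0],[0,0,0],[0,0,0],[0,0,0],[0,0,0],[0,0,0],[0,0,0]], offset=[[0,0,0],[0,0,0],[0,0,0],[0,0,0],[0,0,0],[0,0,0],[0,0,-5],[0,0,-20],[0,0,-45],[0,0,-75],[0,0,-110],[0,0,-150],[0,0,-160],[20,40,-160],[40,90,-160],[60,140,-160],[70,160,-160],[70,160,-160]], jaw=[-0.5,-0.3,-0.1,0.1,0.2,0.2,0.2,0.2,0.2,0.2,0.2,0.2,0.2,0.2,0.2,0.2,0.2,0.2])

```text
clock: 35.3
position: [0.3723, -0.0948, 0.2206]
tcp_rot: [-0.098, 3.14, -0.001]
contact_force: [-0.0, -0.3, -0.4]
width: 0.0515
```

```bash
python3 - <<'E'
from h import *
print(bot.get_obs()["clock"],bot.get_obs()["position"],bot.get_obs()["contact_force"])
s=bot.grab_frame("scene")[:,:,::-1];t=bot.grab_frame("top")[:,:,::-1]
f=lambda a:np.uint8(255*(a/255.)**.6)
cv2.imwrite("pics/c8.png",np.vstack([np.hstack([crop(f(s),180,190,130,95,3),crop(f(s),180,250,130,95,3)]),np.hstack([crop(f(t),210,150,130,95,3),crop(f(t),340,200,130,95,3)])]))
E
```

```text
35.3 [ 0.37232624 -0.09481101  0.22058585] [-0.04412737 -0.28594718 -0.3553368 ]
```

View pics/c8.png

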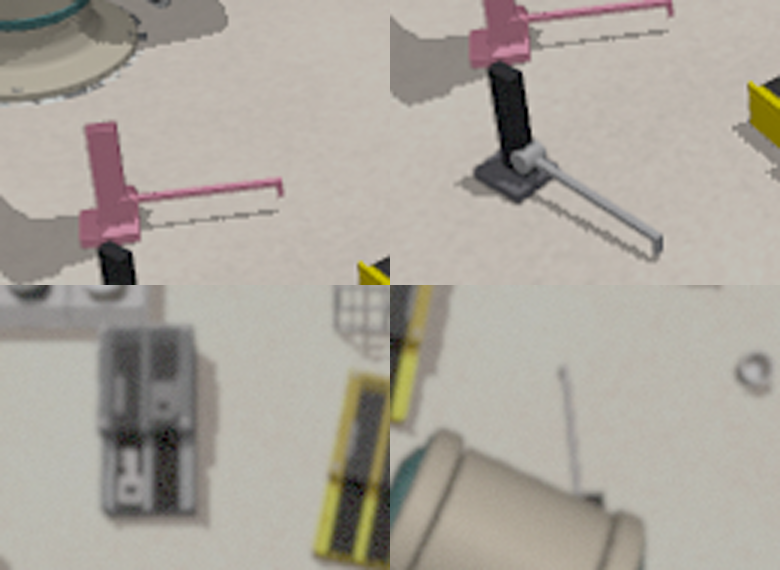

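The pick stands upright on its foot (scene ~350,310), the key is in the tray, and the pink pick and tag are untouched. Handing in.

```bash
python3 -c "
from station import bot
print(bot.finish_job())"
```

```text
the job is handed in; nothing more can be done
None
```

The key is out of the left lane, and the job is handed in at about 35 s of the 67 s allowed. No verdict is reported.

**What I did:** I gripped the black pick and felt the tray floor and the middle wall to locate the hook. I then dropped it into the key's eye and drew the key about 83 mm. The readings during the draw were 4–6 N at the tool. I set the pick back on its foot where it stood at the start.

**Last checks:**
- **Key:** the pictures show the whole key in the tray. Its eye is about 46 mm in front of the mouth and the stem end about 9 mm clear of it.
- **Tag and pink pick:** both look unmoved.
- **Pick:** it stands upright, about 0.4 m to the side of the box. Foot contact was felt before I released it.
- **Robot:** the gripper is clear of everything and the force reads near zero.

**What disagreed:**
- The two cameras differed by about 2–5 mm on the box's position, so I relied on touch for the last millimetres.
- The tip sat about 5.7 mm above the foot level rather than the nominal 16 mm, which is within the stated tilt range.
- The tip rose an estimated 1.7 mm under the first pull. I lowered the arm to compensate, and it later pressed on the tray floor with about 2 N.

I viewed 10 to 11 pictures, so I may be one past the budget.

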